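Set up the tube-bending fixture and hold the back-up block home

ROBOT

A 7-joint arm with a two-finger parallel gripper is mounted at the origin on the work surface. World frame = base frame: x ahead of the robot, y to its left, z up, the work surface at z = 0. Lengths are in m, angles in rad, forces in N, time in s.
With the tool pointing down it reaches from about 0.4 to 0.9 m from the base axis. Payload 5.5 kg.
Tool frame: the origin (TCP) lies between the finger pads; the fingertips stand 22 mm ahead of it and the grasp point (between the pads) lies 3 mm ahead of it; x points along the fingers, z is the direction in which the jaws open and shut, and the axes are right-handed (so a half turn about x gives the same grasp; the last joint's range is limited). The gripper opens to 85 mm and grips with 20 to 120 N. Pads are 22 mm wide; open, the fingers measure 114 mm over their backs; the gripper's body (76 mm by 85 mm) begins 54 mm behind the grasp point. The pads swing forward as they close: fully open they stand 13 mm farther back than shut.
Start: joints at [1.396, 0.501, -0.427, 1.55, 0.221, 1.138, -0.21], TCP at [0.276, -0.589, 0.228] pointing down, gripper open.
Joint ranges: [-2.88, 2.88], [-0.31, 2.03], [-1.54, 1.56], [0.2, 2.42], [-1.41, 4.55], [0.19, 2.02], [-2.57, 2.57]. Speed limits (rad/s): [2.57, 2.57, 3.14, 3.14, 3.14, 3.14, 3.14].

INTERFACE

Orientations are given as a 3x3 rotation matrix whose columns are the frame's x, y, z axes.
In Python, from plant import sensors, cams, ticket, finder gives the robot as it stands.
- The arm moves only by the tool move_arm, never from a script. Its arguments are lists of equal length, an entry for each row: "gripper": the opening, from 0 (shut) to 1 (fully open); "delta_pos": the shift along the tool's x, y, z in mm, a list of three; "rotation": the turn, a rotation vector about the tool's x, y, z in rad, a list of three. A call has exactly 10 rows; each row shifts and turns the commanded pose from where the row before left it, along the tool's axes as they then stand; what a row does not reach is not made up. A row lasts 1/12 s, in which the tool goes at most 41.7 mm and 7.16 degrees, less where a joint would pass 70% of its speed; a pose out of reach is approached as far as the arm can. A call is refused whole if a number of a shift passes 41.7 or a number of a turn 0.125, either way. A call with a gripper value outside its range is refused whole. The fingers move at their own pace and stop on an object; the grip force is fixed at half the most. Time passes only in rows, so rows that do not move let the fingers close, or fill a call up. It gives the time, the measured TCP pose, the force and the opening at its end, in the units of the state.
- sensors.observe(): the state, without advancing time (a new reading comes with each control period).
- cams.snapshot(name): name is "scene" or "top" or "wrist"; returns (picture, depth): 400x640x3 uint8, red, green, blue; 400x640 float32, m along the optical axis (not along the pixel's ray), 0 where there is no reading.
- cams.get_calibration(name): a dict with "vfov" (degrees; the focal length in pixels is half the picture's height over the tangent of half this angle, whatever the lens; pixels are square), "cx", "cy" (the principal point, pixels), "rvec" (rotation vector, rad) and "tvec" (3), from world to camera coordinates, as OpenCV has them. Camera axes: x right, y down, z forward; pixel columns grow to the right and rows downward; lengths in m; the calibration is good to about 2 mm. A picture is of the moment at which its call begins: read the wrist's pose just before it. get_calibration takes no time and is no camera call; for the wrist camera it gives the pose at the moment of the call.
- ticket.close_job(): hands the job in, once; it reports no verdict.
Trained networks look in the newest picture that a camera, given by its name, has taken for a name from the list of things; names that differ only in an ending like _2 or _b are one class to them, and where a whole thing is asked for, a point or a joint stands for the part that bears it (a point fixed in the world has none). Each returns a list of dicts, best first, with "score" (0 to 1); they miss things now and then, are a little off and sometimes report something else, mostly with a low value. They report only what shows in the picture. A call takes as long as a camera call. They do not tell look-alikes from the thing itself.
- finder.regions_of(camera, target): "region" (400x640 bool, what is visible of it) and "extent" ([left, top, width, height] in pixels, round what is visible of it).
The state is a dict: "time_s": time; "joint_pos": joint angles; "joint_velocities": joint speeds; "joint_efforts": joint torques, N m; "ee_pos": TCP position; "ee_rot": TCP orientation; "force": force on the tool from outside, world axes, zero at the start; "ft_torque": the same for the moment, N m; "grip_width": opening from 0.0 (shut) to 1.0 (fully open).
Only numpy, scipy, OpenCV 4.12 (cv2) and the standard library are available. Lean on these libraries where they do the work, as an engineer would, in place of code of your own. Each camera call takes 0.05 s, during which the arm holds its last target. There are 200 camera calls.

TASK

Set up the tube-bending fixture: first slide the smaller of the two grooved forming rollers down over the upright spindle until it sits on the base plate, and let go of it. Then set the ribbed back-up block flat on the plate, its long side along the longer stop, press it firmly into the corner so that it bears on both stops at once, and finish while still holding it pressed there, so that a colleague can bolt it from below. Leave the larger roller, the mallet, the wrench and the multimeter where they lie.

Things in the scene. Friction and masses are not known exactly. Their poses are not given: they have to be found in the camera images.
- roller_mid (a point): Centre, half-way up, of the smaller forming roller: loose steel spool standing upright on the bench (z its axis), 58 mm tall, 0.45 kg. From below: flange 54 mm across, 8 mm thick; groove 36 mm across, 14 high; flange 54 across, 8 thick (top 30 mm above the foot); round grip hub 34 mm across, 28 high. Through bore 17 mm. The larger roller, block and this one may lie in any of three places.
- spindle_foot (a point): Point on the top face of the fixture's base plate at the axis of the spindle, where the roller sits; z up. The spindle is a fixed upright steel pin 14 mm across, rising 64 mm above the plate, the top 8 mm tapering to 7 mm. The plate is 170 x 270 x 12 mm steel, fixed to the bench, its top 12 mm above the bench.
- corner (a point): Point on the plate's top face where the bearing faces of the two stops meet; x and y are the plate's own axes and the block belongs on its -x, +y side, so that its centre comes to x = -25 mm, y = +35 mm from here. The spindle stands at x = -50 mm, y = +200 mm from here.
- long_stop: Longer stop: fixed dark steel bar 18 x 103 x 26 mm on the plate, running along the plate's y; its bearing face looks to the plate's -x and passes through the corner, reaching 85 mm to +y from it. Origin at the centre of its underside.
- short_stop: Shorter stop: fixed dark steel bar 70 x 18 x 26 mm on the plate, running along the plate's x; its bearing face looks to the plate's +y and passes through the corner, reaching 70 mm to -x from it. Origin at the centre of its underside.
- block_mid (a point): Centre, half-way up, of the back-up block: loose plain aluminium, 62 mm tall in all, standing upright on the bench: a body 50 mm (its x) by 70 mm (its y) by 30 mm high, with an upright grip rib 16 mm thick (x), 60 mm long (y) and 32 mm high on the middle of its top. Symmetrical, so a half turn makes no difference. About 0.37 kg.
- big_roller: Larger forming roller, a bystander: loose steel spool with 76 mm flanges, 58 mm tall, hub 34 mm across. Origin at the centre of its underside.
- mallet: Mallet, a bystander lying on the bench: black head 66 mm across and 100 mm long, round wooden handle. Origin under the head's centre.
- wrench: Open-ended wrench 190 mm long, a bystander lying on the bench.
- meter: Multimeter, 75 x 140 x 32 mm, a bystander lying on the bench. Origin at the centre of its underside.
There are look-alikes about, which are no part of the job. What is shaped like the part that bears roller_mid but blue or purple is not meant.

How it is judged:
On the way:
1. the smaller roller sits fully down on the spindle, released and at rest (horizontal distance between roller_mid and spindle_foot below 0.004 m and z of roller_mid in the frame of spindle_foot between 0.027 and 0.0315 m and angle between roller_mid's own z axis and vertical below 0.06 rad and contact force between the fingers and roller below 0.1 N and linear speed of roller below 0.02 m/s), for 0.2 s.
At the end, for the whole second after the job is handed in: Roller down on the plate over the spindle (4 mm, 0.06 rad), untouched, at rest. Block flat on the plate, within 2.5 mm of its place in the corner and 0.04 rad of square, pressing each stop with over 2 N and held by the fingers (over 2 N) through the last second (all of step 1 and x of block_mid in the frame of corner between -0.0275 and -0.023 m and y of block_mid in the frame of corner between 0.033 and 0.0375 m and z of block_mid in the frame of corner between 0.029 and 0.0335 m and angle between the x axis of block_mid and the x axis of corner, either way round below 0.04 rad and angle between block_mid's own z axis and vertical below 0.04 rad and contact force between block and long_stop above 2 N and contact force between block and short_stop above 2 N and contact force between the fingers and block above 2 N and linear speed of block below 0.01 m/s); the arm keeps its last pose, push and grip.
It fails at once if the larger roller is moved more than 30 mm (distance of big_roller from where it was at the start of the episode above 0.03 m).
It fails at once if the mallet is moved more than 30 mm (distance of mallet from where it was at the start of the episode above 0.03 m).
It fails at once if the wrench is moved more than 30 mm (distance of wrench from where it was at the start of the episode above 0.03 m).
It fails at once if the multimeter is moved more than 30 mm (distance of meter from where it was at the start of the episode above 0.03 m).
It also fails if it takes over 72 s, if anything falls off the work surface, if the arm or the gripper's body presses on something with over 40 N, if the wrist force passes 120 N, or if a joint passes its speed limit or range.

## Working session

There is one attempt and no reset: what is moved stays moved. The work goes in short steps, Python scripts to look and compute and a tool call to move; the robot and the scene stay as the last step left them, time stands still between calls to the robot, and variables do not carry over. Pictures are saved under pics/ and viewed, about 8 in all and at most 12, crops included, and the job is handed in when it is done.

Besides the shell and the picture viewer there is one more tool, called after "Request:" by a JSON object that holds its "op" and its "data", one argument or row to a line. move_arm: Moves the arm, as the interface text tells. Its arguments: {"type":"object","properties":{"gripper":{"type":"array"},"delta_pos":{"type":"array"},"rotation":{"type":"array"}},"required":["gripper","delta_pos","rotation"]}

```bash
mkdir -p pics; cat > h.py <<'E'
import numpy as np, cv2
from plant import sensors, cams, ticket, finder
def cal(n):
    c=cams.get_calibration(n); f=200/np.tan(np.radians(c['vfov'])/2)
    R=cv2.Rodrigues(np.array(c['rvec'],float))[0]; return f,c['cx'],c['cy'],R,np.array(c['tvec'],float).ravel()
def cloud(d,C):
    f,cx,cy,R,t=C; v,u=np.mgrid[:400,:640]
    P=np.stack([(u-cx)/f*d,(v-cy)/f*d,d],-1)
    W=(P-t)@R; W[d<=0]=np.nan; return W
def proj(p,C):
    f,cx,cy,R,t=C; q=R@np.asarray(p)+t; return f*q[0]/q[2]+cx,f*q[1]/q[2]+cy
def save(n,im,box=None,k=1):
    if box: x,y,w,h=box; im=im[y:y+h,x:x+w]
    im=cv2.resize(im,None,fx=k,fy=k,interpolation=cv2.INTER_CUBIC); cv2.imwrite('pics/'+n,im[...,::-1])
E
python3 - <<'E'
from h import *
print(sensors.observe())
for n in ['top','scene']:
    C=cal(n); im,d=cams.snapshot(n); save(n+'0.png',im); W=cloud(d,C); np.savez(n+'0.npz',im=im,d=d,W=W)
    print(n,C[:3],(-C[3].T@C[4]).round(3))
    for t in ['roller_mid','block_mid','big_roller','long_stop','short_stop','mallet','wrench','meter']:
        for r in finder.regions_of(n,t)[:4]:
            m=r['region']; p=W[m]; p=p[~np.isnan(p[:,0])]
            print(t,round(r['score'],2),r['extent'],np.median(p,0).round(3),np.percentile(p[:,2],[2,98]).round(3))
E
```

```text
{'time_s': 0.0, 'joint_pos': array([ 1.39617386,  0.50187937, -0.42675918,  1.55147542,  0.22081354,
        1.13829036, -0.21035109]), 'joint_velocities': array([ 0.00016303, -0.00104966, -0.00020477, -0.00120087,  0.00171032,
        0.00082949,  0.00012195]), 'joint_efforts': array([-1.17717268e-04, -5.69505715e+01, -5.81580564e+00, -2.80931443e+01,
        1.08305024e-02,  1.20378064e-02, -2.81190324e-05]), 'ee_pos': array([ 0.27521669, -0.58807176,  0.22712619]), 'ee_rot': array([[-8.03438051e-04,  9.05682785e-01,  4.23955242e-01],
       [ 1.82594249e-03,  4.23956001e-01, -9.05680946e-01],
       [-9.99998010e-01,  4.64593579e-05, -1.99434707e-03]]), 'force': array([-0.27192179,  0.09087787,  0.49935048]), 'ft_torque': array([0.01602931, 0.03445841, 0.0057949 ]), 'grip_width': 0.9982974812378306}
top (np.float64(414.0755167959918), 319.6460472629388, 197.72414670991958) [0.423 0.002 1.325]
roller_mid 0.81 [178.9, 246.3, 17.8, 18.1] [0.386 0.41  0.032] [0.006 0.06 ]
roller_mid 0.8 [178.9, 216.1, 23.3, 15.9] [0.481 0.409 0.032] [0.005 0.061]
roller_mid 0.76 [240.2, 233.0, 18.8, 1
[... 1126 characters left out ...]
]
roller_mid 0.81 [399.4, 213.4, 22.8, 25.5] [0.442 0.233 0.03 ] [-0.002  0.06 ]
roller_mid 0.74 [465.1, 241.8, 27.5, 29.0] [0.396 0.419 0.03 ] [-0.001  0.059]
block_mid 0.94 [253.5, 130.3, 19.9, 25.6] [ 0.494 -0.293  0.031] [0.002 0.063]
big_roller 0.79 [394.5, 260.2, 30.6, 30.3] [0.57  0.311 0.03 ] [0.004 0.059]
long_stop 0.6 [275.2, 187.6, 25.0, 28.8] [ 0.607 -0.08   0.035] [0.01  0.041]
long_stop 0.22 [274.0, 175.5, 24.2, 18.8] [ 0.555 -0.119  0.035] [0.013 0.041]
short_stop 0.62 [277.1, 177.4, 20.0, 12.0] [ 0.555 -0.119  0.035] [0.014 0.041]
mallet 0.71 [119.4, 145.9, 90.8, 42.8] [ 0.723 -0.38   0.037] [0.003 0.067]
meter 0.65 [363.3, 307.4, 63.4, 64.5] [0.726 0.381 0.032] [0.005 0.037]
```

```bash
python3 - <<'E'
from h import *
s=np.load('scene0.npz')['im'];t=np.load('top0.npz')['im']
save('c1.png',np.vstack([cv2.resize(s[170:330,350:510],(600,600),interpolation=3)[:,:]]))
save('t1.png',t,(160,90,350,210),2.28)
E
```

```text
(no output)
```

View pics/c1.png

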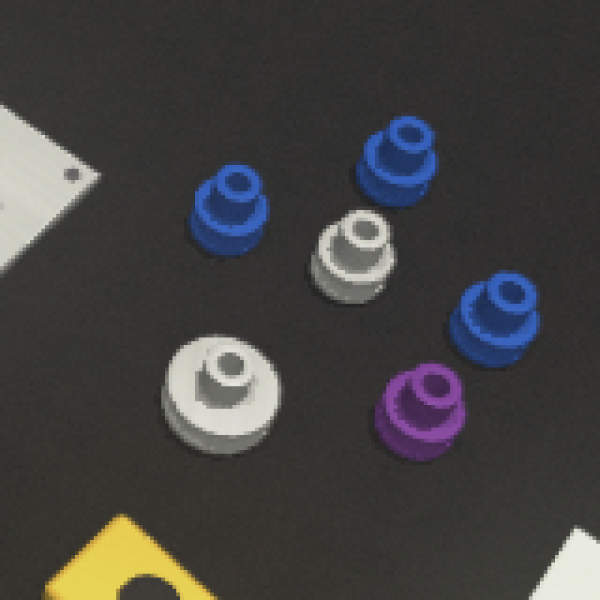

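View pics/t1.png

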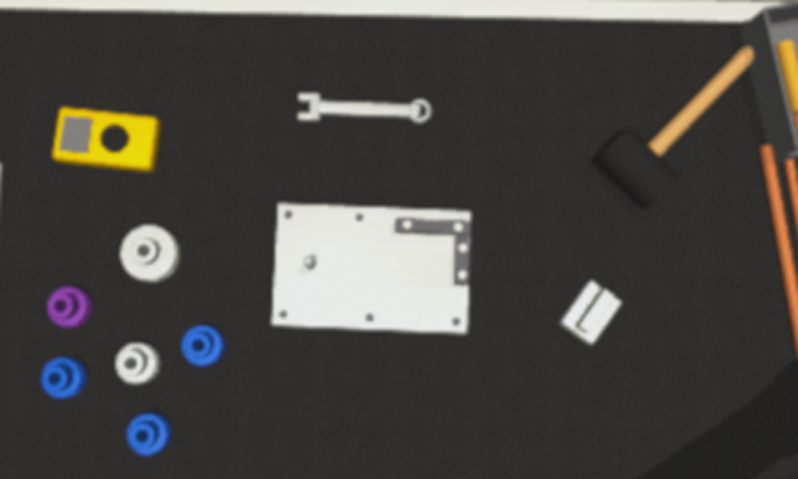

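Top crop: steel candidates at c1 (355,255) small grey, (222,395) large grey; blue at (230,210),(397,160),(495,318) and purple (420,410) are look-alikes. The small grey spool (scene px ≈445,238) is the roller meant. The plate is near (330–470, 205–330 in t1), with the spindle at t1 (310,262), and the block at (592,312) turned about 35°.

```bash
python3 - <<'E'
from h import *
for n in ['top','scene']:
    z=np.load(n+'0.npz'); W=z['W']; P=W.reshape(-1,3); P=P[~np.isnan(P[:,0])]
    def near(c,r,z0,z1): 
        return P[(np.hypot(P[:,0]-c[0],P[:,1]-c[1])<r)&(P[:,2]>z0)&(P[:,2]<z1)]
    def circ(q): 
        (c,s,a)=cv2.minAreaRect(q[:,:2].astype(np.float32)); return np.round([*c,*s,a],4),len(q)
    print(n)
    for nm,c in [('roller',(.415,.315)),('big',(.56,.305))]:
        print(nm,'hub',circ(near(c,.05,.053,.07)),'flange',circ(near(c,.05,.024,.036)))
    q=near((.55,.09),.06,.03,.1); print('spindle',len(q),q.mean(0).round(4),q[:,2].max())
    b=near((.49,-.295),.06,.05,.07); print('rib',circ(b)); b=near((.49,-.295),.07,.02,.04); print('body',circ(b))
    m=(np.abs(P[:,2]-.012)<.004)&(np.abs(P[:,0]-.53)<.13)&(np.abs(P[:,1])<.2); print('plate',circ(P[m]))
    m=(np.abs(P[:,2]-.038)<.006)&(np.abs(P[:,0]-.56)<.08)&(np.abs(P[:,1]+.08)<.08); q=P[m]; print('stops',circ(q),q[:,:2].min(0),q[:,:2].max(0))
E
```

```text
top
roller hub (array([0.4065, 0.3174, 0.0303, 0.0318, 0.801 ]), 72) flange (array([ 0.408 ,  0.3189,  0.0515,  0.0505, 49.6952]), 128)
big hub (array([5.59900e-01, 3.08200e-01, 3.30000e-02, 3.14000e-02, 8.93088e+01]), 71) flange (array([0.5583, 0.3088, 0.0729, 0.0736, 0.0906]), 338)
spindle 22 [0.546  0.0835 0.0675] 0.07838811603509263
rib (array([ 4.88500e-01, -3.02300e-01,  1.67000e-02,  5.96000e-02,
        5.55636e+01]), 117)
body (array([ 4.8880e-01, -3.0250e-01,  5.0900e-02,  7.1100e-02,  5.5153e+01]), 249)
plate (array([ 0.5417, -0.0113,  0.2137,  0.3709,  3.3134]), 3586)
stops (array([ 5.68000e-01, -8.28000e-02,  1.02800e-01,  8.83000e-02,
        8.87461e+01]), 317) [ 0.52286257 -0.13369564] [ 0.6132482  -0.03239624]
scene
roller hub (array([4.06400e-01, 3.18000e-01, 3.31000e-02, 3.17000e-02, 3.74644e+01]), 97) flange (array([ 0.4103,  0.3186,  0.0474,  0.0515, 10.7735]), 156)
big hub (array([ 0.5581,  0.307 ,  0.0339,  0.0319, 29.7756]), 110) flange (array([ 0.5594,  0.308 ,  0.0744,  0.0741, 44.346 ]), 472)
spindle 60 [0.5494 0.0859 0.0568] 0.07690632749061346
rib (array([ 4.87300e-01, -3.03000e-01,  2.07000e-02,  5.95000e-02,
        5.06741e+01]), 117)
body (array([ 4.89600e-01, -3.00300e-01,  5.02000e-02,  6.93000e-02,
        5.41776e+01]), 191)
plate (array([ 5.44600e-01, -9.00000e-04,  2.72300e-01,  1.72400e-01,
        8.88348e+01]), 3968)
stops (array([ 5.67100e-01, -8.32000e-02,  1.08100e-01,  9.06000e-02,
        8.85665e+01]), 343) [ 0.52063087 -0.13688614] [ 0.61304678 -0.03012316]
```

```bash
cat >> h.py <<'E'
def plan(target,psi=None,n=10,grip=1.0,tail=0):
    """rows from the measured pose to target, tool down, z azimuth psi(deg)"""
    s=sensors.observe(); p=s['ee_pos']; R=s['ee_rot']
    a=np.arctan2(R[1,2],R[0,2]); b=a if psi is None else np.radians(psi)
    w=-(b-a)/n; st=(np.asarray(target)-p)/n
    print('now',p.round(4),'psi',np.degrees(a).round(2),'turn/row',round(w,4))
    for i in range(n):
        q=a-w*i; D=[-st[2],-np.sin(q)*st[0]+np.cos(q)*st[1],np.cos(q)*st[0]+np.sin(q)*st[1]]
        print([round(float(x)*1000,1) for x in D],end=',')
    print()
E
python3 -c "
from h import *
plan([.44,-.28,.23],0)"
```

```text
now [ 0.2756 -0.5887  0.2282] psi -64.91 turn/row -0.1133
[-0.2, 28.0, -21.0],[-0.2, 30.2, -17.7],[-0.2, 32.0, -14.2],[-0.2, 33.4, -10.5],[-0.2, 34.3, -6.6],[-0.2, 34.9, -2.7],[-0.2, 35.0, 1.3],[-0.2, 34.6, 5.2],[-0.2, 33.8, 9.1],[-0.2, 32.5, 12.8],
```

Request:
{"op": "move_arm", "data": {
  "gripper": [1,1,1,1,1,1,1,1,1,1],
  "delta_pos": [
    [0,28,-21],
    [0,30,-18],
    [0,32,-14],
    [0,33,-10],
    [0,34,-7],
    [0,35,-3],
    [0,35,1],
    [0,35,5],
    [0,34,9],
    [0,32,13]
  ],
  "rotation": [
    [-0.113,0,0],
    [-0.113,0,0],
    [-0.113,0,0],
    [-0.113,0,0],
    [-0.113,0,0],
    [-0.113,0,0],
    [-0.113,0,0],
    [-0.113,0,0],
    [-0.113,0,0],
    [-0.113,0,0]
  ]
}}

```text
time_s: 1.73
ee_pos: [0.4399, -0.2786, 0.2286]
ee_rot: [[0.0, -0.003, 1.0], [-0.001, 1.0, 0.003], [-1.0, -0.001, 0.0]]
force: [1.0, -0.4, -0.5]
grip_width: 1.001
```

```bash
cat >> h.py <<'E'
def shot(tag):
    C=cal('wrist'); im,d=cams.snapshot('wrist'); np.savez(tag+'.npz',im=im,d=d,W=cloud(d,C)); return im,d,C,cloud(d,C)
E
python3 - <<'E'
from h import *
im,d,C,W=shot('w1')
print('cam',(-C[3].T@C[4]).round(3),C[3].round(2).tolist(),C[:3], 'block px',proj([.4885,-.3025,.06],C))
P=W.reshape(-1,3);P=P[~np.isnan(P[:,0])]; print(P.min(0),P.max(0))
save('w1.png',im)
E
```

```text
cam [ 0.441 -0.201  0.374] [[1.0, 0.0, 0.0], [0.0, -0.95, 0.3], [0.0, -0.3, -0.95]] (np.float64(340.2651404859612), 317.0151722399836, 196.22831858915973) block px (np.float64(366.104065230904), np.float64(197.7742533999679))
[-0.00547628 -0.6248147  -0.00379271] [ 0.87133991 -0.11835806  0.32256377]
```

View pics/w1.png

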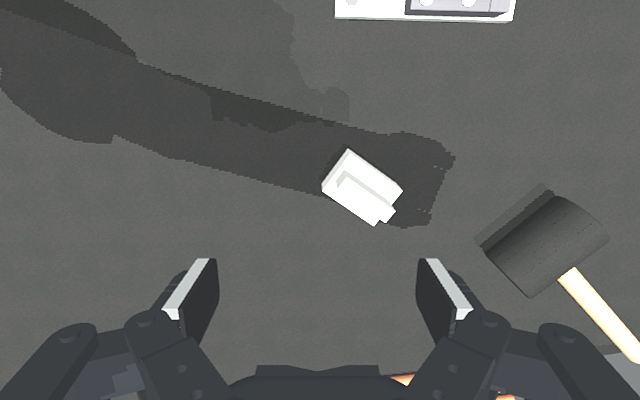

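Request:
{"op": "move_arm", "data": {
  "gripper": [1,1,1,1,1,1,1,1,1,1],
  "delta_pos": [
    [0,27,7],
    [0,27,7],
    [0,27,7],
    [0,27,7],
    [0,27,7],
    [0,27,7],
    [0,27,7],
    [0,27,7],
    [0,27,7],
    [0,27,7]
  ],
  "rotation": [
    [0,0,0],
    [0,0,0],
    [0,0,0],
    [0,0,0],
    [0,0,0],
    [0,0,0],
    [0,0,0],
    [0,0,0],
    [0,0,0],
    [0,0,0]
  ]
}}

```text
time_s: 2.62
ee_pos: [0.5105, -0.0094, 0.2284]
ee_rot: [[0.001, 0.004, 1.0], [-0.0, 1.0, -0.004], [-1.0, -0.0, 0.001]]
force: [0.8, 1.1, -0.1]
grip_width: 1.0
```

The wrist view shows the white ribbed block at about (362,187), ahead of the open fingers; mallet head at (540,240). Now the plate from here.

```bash
python3 - <<'E'
from h import *
z=np.load('w1.npz');W=z['W'];P=W.reshape(-1,3);P=P[~np.isnan(P[:,0])]
def rect(q): c,s,a=cv2.minAreaRect(q[:,:2].astype(np.float32)); return np.round([*c,*s,a],4),len(q)
B=P[np.hypot(P[:,0]-.4885,P[:,1]+.302)<.06]
print('rib',rect(B[(B[:,2]>.058)&(B[:,2]<.07)]),'body',rect(B[(B[:,2]>.026)&(B[:,2]<.034)]),np.percentile(B[:,2],[50,95]))
im,d,C,W=shot('w2'); save('w2.png',im)
print(proj([.548,.085,.07],C))
P=W.reshape(-1,3);P=P[~np.isnan(P[:,0])]
q=P[(np.hypot(P[:,0]-.548,P[:,1]-.085)<.02)&(P[:,2]>.03)]
for a,b in [(.03,.05),(.05,.066),(.066,.073),(.073,.08)]:
    r=q[(q[:,2]>a)&(q[:,2]<b)]; print('spindle',a,len(r),r.mean(0).round(4) if len(r) else '', (r.min(0).round(4),r.max(0).round(4)) if len(r) else '')
S=P[(abs(P[:,0]-.56)<.08)&(abs(P[:,1]+.08)<.08)&(abs(P[:,2]-.038)<.004)]
print('stops',rect(S),np.median(S[:,2]))
# faces: dense long stop inner edge x vs y ; short stop inner edge y vs x
L=S[(S[:,1]>-.10)]; 
yb=np.arange(-.095,-.035,.006); e=[(y,L[abs(L[:,1]-y)<.003][:,0].min()) for y in yb if (abs(L[:,1]-y)<.003).sum()>3]; e=np.array(e); k=np.polyfit(e[:,0],e[:,1],1); print('long x=',k,e[:,1].round(4))
T=S[S[:,0]<.575]; xb=np.arange(.53,.575,.005); e=np.array([(x,T[abs(T[:,0]-x)<.0025][:,1].max()) for x in xb if (abs(T[:,0]-x)<.0025).sum()>3]); h=np.polyfit(e[:,0],e[:,1],1); print('short y=',h,e[:,1].round(4))
y=(h[0]*k[1]+h[1])/(1-h[0]*k[0]); print('corner',k[0]*y+k[1],y)
pl=P[(abs(P[:,2]-.012)<.003)&(abs(P[:,0]-.54)<.1)&(abs(P[:,1])<.15)]; print('plate',rect(pl),np.median(pl[:,2]))
E
```

```text
rib (array([ 4.88800e-01, -3.04500e-01,  1.62000e-02,  6.02000e-02,
        5.44235e+01]), 1002) body (array([ 4.8870e-01, -3.0450e-01,  5.0200e-02,  7.0100e-02,  5.4605e+01]), 1857) [0.29602944 0.31600555]
(np.float64(360.248363219809), np.float64(66.54763600035164))
spindle 0.03 26 [0.5423 0.08   0.0409] (array([0.5408, 0.0757, 0.0313]), array([0.5463, 0.086 , 0.05  ]))
spindle 0.05 30 [0.5425 0.0805 0.0574] (array([0.5407, 0.0756, 0.0505]), array([0.5484, 0.088 , 0.0657]))
spindle 0.066 132 [0.5466 0.0822 0.07  ] (array([0.5406, 0.076 , 0.0661]), array([0.5542, 0.0894, 0.073 ]))
spindle 0.073 99 [0.5477 0.0824 0.0754] (array([0.5433, 0.0782, 0.0731]), array([0.5524, 0.0867, 0.0781]))
stops (array([ 5.68300e-01, -8.45000e-02,  1.04100e-01,  8.79000e-02,
        8.84803e+01]), 2489) 0.03780022465449597
long x= [0.01957118 0.5956313 ] [0.5938 0.5938 0.5941 0.5941 0.5942 0.5942 0.5948 0.5945 0.5946 0.5948]
short y= [-0.02459285 -0.10348472] [-0.1167 -0.1163 -0.117  -0.1169 -0.117  -0.1172 -0.1174 -0.1175 -0.1173]
corner 0.5933204087582079 -0.11807616103914252
plate (array([ 5.46000e-01, -2.40000e-03,  2.70100e-01,  1.70300e-01,
        8.87536e+01]), 36907) 0.011797550507517407
```

View pics/w2.png

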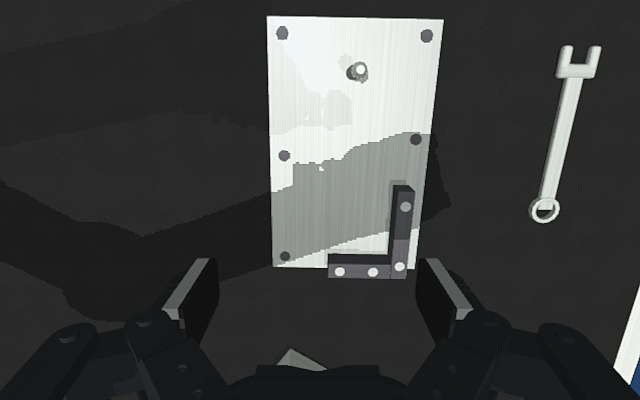

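The view shows the plate with the spindle tip at (360,68) and the stops meeting at about (395,262). The spindle measured at (0.5477, 0.0825) agrees with the corner plus the given offsets. On to the roller.

Request:
{"op": "move_arm", "data": {
  "gripper": [1,1,1,1,1,1,1,1,1,1],
  "delta_pos": [
    [0,36,-10],
    [0,36,-10],
    [0,36,-10],
    [0,36,-10],
    [0,36,-10],
    [0,36,-10],
    [0,36,-10],
    [0,36,-11],
    [0,36,-11],
    [0,36,-11]
  ],
  "rotation": [
    [0,0,0],
    [0,0,0],
    [0,0,0],
    [0,0,0],
    [0,0,0],
    [0,0,0],
    [0,0,0],
    [0,0,0],
    [0,0,0],
    [0,0,0]
  ]
}}

```text
time_s: 3.5
ee_pos: [0.408, 0.3512, 0.2284]
ee_rot: [[0.001, 0.004, 1.0], [-0.0, 1.0, -0.004], [-1.0, -0.0, 0.001]]
force: [0.6, -0.6, 0.3]
grip_width: 1.0
```

```bash
python3 - <<'E'
from h import *
im,d,C,W=shot('w3'); save('w3.png',im)
s=sensors.observe(); print(s['ee_pos'],s['ee_rot'].round(4).tolist(),s['joint_pos'].round(2))
P=W.reshape(-1,3); I=im.reshape(-1,3); ok=~np.isnan(P[:,0]);P=P[ok];I=I[ok]
m=np.hypot(P[:,0]-.407,P[:,1]-.318)<.045
print('colour',np.median(I[m&(P[:,2]>.02)],0))
for a,b in [(.026,.034),(.054,.064)]:
    q=P[m&(P[:,2]>a)&(P[:,2]<b)]; c,r=cv2.minEnclosingCircle(q[:,:2].astype(np.float32)); print(len(q),c,r,q[:,2].mean(), cv2.minAreaRect(q[:,:2].astype(np.float32))[:2])
E
```

```text
[0.40310949 0.36037299 0.2295696 ] [[-0.0003, -0.006, 1.0], [0.0078, 1.0, 0.006], [-1.0, 0.0078, -0.0002]] [-0.    0.43 -0.97  1.82  0.39  1.1  -1.11]
colour [38. 40. 42.]
913 (0.40750759840011597, 0.3170655369758606) 0.027058521285653114 0.029608234307548987 ((0.4076172113418579, 0.3188518285751343), (0.049798812717199326, 0.052970439195632935))
658 (0.40725433826446533, 0.3171708285808563) 0.016987362876534462 0.05744936514423461 ((0.40708377957344055, 0.31712546944618225), (0.032800883054733276, 0.03269037976861))
```

View pics/w3.png

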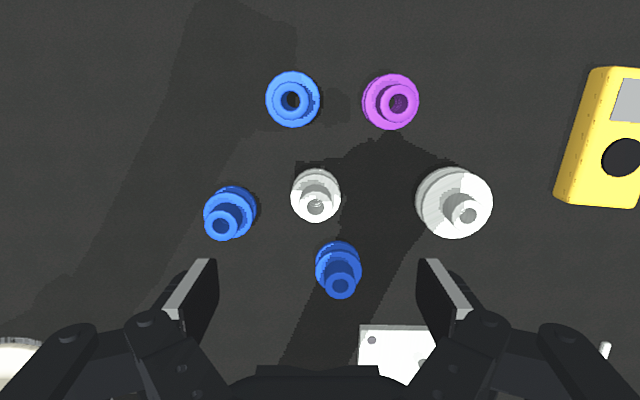

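Steel small roller at (315,200), hub top (316,205), neighbours are blue/purple look-alikes and the larger steel roller at (455,205): right target confirmed.

```bash
python3 - <<'E'
from h import *
plan([.4073,.3171,.13],0,n=6)
E
```

```text
now [0.4031 0.3604 0.2296] psi 0.34 turn/row 0.001
[16.6, -7.2, 0.7],[16.6, -7.2, 0.7],[16.6, -7.2, 0.7],[16.6, -7.2, 0.7],[16.6, -7.2, 0.7],[16.6, -7.2, 0.7],
```

Request:
{"op": "move_arm", "data": {
  "gripper": [1,1,1,1,1,1,1,1,1,1],
  "delta_pos": [
    [16,-7,0.7],
    [17,-7,0.7],
    [17,-7,0.7],
    [17,-7,0.7],
    [17,-7,0.7],
    [16,-7,0.7],
    [0,0,0],
    [0,0,0],
    [0,0,0],
    [0,0,0]
  ],
  "rotation": [
    [0.006,0,0],
    [0,0,0],
    [0,0,0],
    [0,0,0],
    [0,0,0],
    [0,0,0],
    [0,0,0],
    [0,0,0],
    [0,0,0],
    [0,0,0]
  ]
}}

```text
time_s: 4.38
ee_pos: [0.4128, 0.3091, 0.1295]
ee_rot: [[0.002, 0.009, 1.0], [0.002, 1.0, -0.009], [-1.0, 0.002, 0.002]]
force: [-0.7, -0.9, -0.1]
grip_width: 1.001
```

```bash
python3 - <<'E'
from h import *
im,d,C,W=shot('w4'); 
s=sensors.observe(); print(s['ee_pos'],s['ee_rot'].round(4).tolist())
P=W.reshape(-1,3);P=P[~np.isnan(P[:,0])]
m=np.hypot(P[:,0]-.407,P[:,1]-.318)<.03
for a,b in [(.026,.034),(.054,.064)]:
    q=P[m&(P[:,2]>a)&(P[:,2]<b)]; print(len(q),cv2.minEnclosingCircle(q[:,:2].astype(np.float32)),q[:,2].mean(), cv2.minAreaRect(q[:,:2].astype(np.float32))[:2])
E
```

```text
[0.4127476  0.30898682 0.12944328] [[0.0018, 0.0086, 1.0], [0.0014, 1.0, -0.0086], [-1.0, 0.0014, 0.0018]]
1801 ((0.40710771083831787, 0.316882461309433), 0.02720772847533226) 0.02963040826561137 ((0.40744519233703613, 0.3188370168209076), (0.0497807115316391, 0.05330784618854523))
1428 ((0.4072936475276947, 0.31691649556159973), 0.017139222472906113) 0.05744552977856602 ((0.4071162939071655, 0.31735554337501526), (0.03331044688820839, 0.0330025851726532))
```

Request:
{"op": "move_arm", "data": {
  "gripper": [1,1,1,1,1,1,1,1,1,1],
  "delta_pos": [
    [0,4,-2.8],
    [0,4,-2.8],
    [15,0,0],
    [15,0,0],
    [15,0,0],
    [15,0,0],
    [13.5,0,0],
    [0,0,0],
    [0,0,0],
    [0,0,0]
  ],
  "rotation": [
    [0,0,0],
    [0,0,0],
    [0,0,0],
    [0,0,0],
    [0,0,0],
    [0,0,0],
    [0,0,0],
    [0,0,0],
    [0,0,0],
    [0,0,0]
  ]
}}

```text
time_s: 5.27
ee_pos: [0.4067, 0.3167, 0.0553]
ee_rot: [[0.0, 0.009, 1.0], [0.001, 1.0, -0.009], [-1.0, 0.001, 0.0]]
force: [-1.1, 0.6, -1.5]
grip_width: 1.002
```

Request:
{"op": "move_arm", "data": {
  "gripper": [0,0,0,0,0,0,0,0,0,0],
  "delta_pos": [
    [0,0,0],
    [0,0,0],
    [0,0,0],
    [0,0,0],
    [0,0,0],
    [0,0,0],
    [0,0,0],
    [0,0,0],
    [0,0,0],
    [0,0,0]
  ],
  "rotation": [
    [0,0,0],
    [0,0,0],
    [0,0,0],
    [0,0,0],
    [0,0,0],
    [0,0,0],
    [0,0,0],
    [0,0,0],
    [0,0,0],
    [0,0,0]
  ]
}}

```text
time_s: 6.1
ee_pos: [0.4068, 0.3162, 0.0549]
ee_rot: [[0.0, 0.009, 1.0], [0.0, 1.0, -0.009], [-1.0, 0.0, 0.0]]
force: [-0.8, 0.4, 3.8]
grip_width: -0.001
```

Fully shut: the grip missed. Looking.

```bash
python3 - <<'E'
from h import *
im,d,C,W=shot('w5'); s=sensors.observe(); print(s['ee_pos'],s['grip_width'],s['force'],s['ft_torque'])
im2,d2=cams.snapshot('scene'); a=cv2.resize(im2[170:330,350:510],(400,400),interpolation=3); b=cv2.resize(im[:,:],(640,400)); save('w5.png',np.hstack([a,b[:,120:520]]))
P=W.reshape(-1,3);P=P[~np.isnan(P[:,0])]
E
```

```text
[0.40682787 0.31619839 0.05493393] -0.0010720006321406654 [0.77692148 0.31622266 4.39055916] [0.03269363 0.00476436 0.03126935]
```

View pics/w5.png

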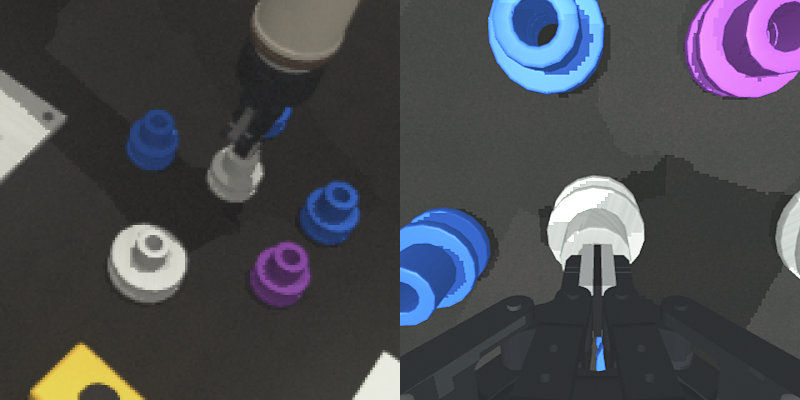

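```bash
python3 - <<'E'
from h import *
z=np.load('w5.npz');W=z['W'];im=z['im']
C=cal('wrist'); print('cam',(-C[3].T@C[4]).round(4)); print('TCP px',proj([.4068,.3162,.0549],C),'tip',proj([.4068,.3162,.033],C),'hubtop',proj([.4072,.3169,.058],C))
for v in range(180,300,8): print(v,[ (int(u),W[v,u].round(3).tolist()) for u in (295,312,320,330)])
E
```

```text
cam [0.4083 0.3933 0.2004]
TCP px (np.float64(315.15102528798786), np.float64(258.557154677186)) tip (np.float64(315.33846454925), np.float64(239.1481749805232)) hubtop (np.float64(315.9610512167145), np.float64(260.36587250613616))
180 [(295, [0.395, 0.341, 0.001]), (312, [0.405, 0.342, 0.007]), (320, [0.41, 0.342, 0.007]), (330, [0.416, 0.342, 0.007])]
188 [(295, [0.395, 0.337, 0.007]), (312, [0.405, 0.344, 0.03]), (320, [0.41, 0.343, 0.028]), (330, [0.415, 0.343, 0.026])]
196 [(295, [0.396, 0.34, 0.03]), (312, [0.405, 0.34, 0.031]), (320, [0.409, 0.34, 0.03]), (330, [0.415, 0.339, 0.029])]
204 [(295, [0.396, 0.335, 0.03]), (312, [0.405, 0.335, 0.03]), (320, [0.409, 0.335, 0.031]), (330, [0.415, 0.335, 0.029])]
212 [(295, [0.396, 0.331, 0.03]), (312, [0.405, 0.334, 0.039]), (320, [0.409, 0.333, 0.037]), (330, [0.415, 0.332, 0.033])]
220 [(295, [0.397, 0.33, 0.039]), (312, [0.405, 0.334, 0.049]), (320, [0.409, 0.333, 0.048]), (330, [0.414, 0.332, 0.045])]
228 [(295, [0.397, 0.331, 0.052]), (312, [0.406, 0.333, 0.058]), (320, [0.409, 0.333, 0.057]), (330, [0.414, 0.332, 0.055])]
236 
[... 289 characters left out ...]
406, 0.327, 0.069]), (320, [0.409, 0.327, 0.07]), (330, [0.413, 0.327, 0.07])]
260 [(295, [0.398, 0.323, 0.068]), (312, [0.406, 0.326, 0.075]), (320, [0.409, 0.327, 0.076]), (330, [0.413, 0.327, 0.077])]
268 [(295, [0.399, 0.323, 0.075]), (312, [0.406, 0.327, 0.083]), (320, [0.409, 0.327, 0.083]), (330, [0.413, 0.327, 0.083])]
276 [(295, [0.399, 0.324, 0.084]), (312, [0.406, 0.327, 0.088]), (320, [0.409, 0.327, 0.089]), (330, [0.413, 0.327, 0.089])]
284 [(295, [0.399, 0.323, 0.088]), (312, [0.406, 0.327, 0.094]), (320, [0.409, 0.327, 0.094]), (330, [0.412, 0.327, 0.094])]
292 [(295, [0.401, 0.33, 0.103]), (312, [0.406, 0.324, 0.095]), (320, [0.409, 0.325, 0.096]), (330, [0.412, 0.328, 0.1])]
```

```bash
python3 - <<'E'
from h import *
for t,p in [('w1',(.4399,-.2786,.2286)),('w4',(.4127,.3090,.1294)),('w5',(.4068,.3162,.0549))]:
    W=np.load(t+'.npz')['W']; P=W.reshape(-1,3)-np.array(p); P=P[~np.isnan(P[:,0])]
    for sx in (1,-1):
        q=P[(P[:,0]*sx>0)&(abs(P[:,0])<.07)&(abs(P[:,1])<.03)&(P[:,2]>-.035)&(P[:,2]>.059-p[2]+.0015 )]
        i=np.argsort(q[:,2])[:2000]; print(t,sx,q[i][::100].round(3)[:6].tolist(), q[:,1].max().round(3))
E
```

```text
w1 1 [[0.044, 0.006, 0.015], [0.045, 0.01, 0.019], [0.049, 0.011, 0.021], [0.05, 0.011, 0.023], [0.044, -0.001, 0.024], [0.046, 0.01, 0.026]] 0.019
w1 -1 [[-0.042, -0.004, 0.014], [-0.042, 0.007, 0.019], [-0.041, -0.003, 0.021], [-0.042, -0.001, 0.023], [-0.042, 0.004, 0.024], [-0.053, 0.007, 0.026]] 0.019
w4 1 [[0.044, 0.001, 0.016], [0.044, -0.001, 0.019], [0.044, 0.005, 0.021], [0.044, -0.001, 0.023], [0.055, 0.006, 0.024], [0.057, 0.006, 0.026]] 0.018
w4 -1 [[-0.042, -0.003, 0.014], [-0.042, 0.001, 0.019], [-0.044, 0.011, 0.021], [-0.052, 0.007, 0.023], [-0.042, 0.002, 0.024], [-0.046, 0.011, 0.026]] 0.019
w5 1 [[0.002, 0.01, 0.007], [0.004, 0.011, 0.011], [0.001, 0.011, 0.014], [0.014, 0.007, 0.017], [0.013, 0.007, 0.019], [0.003, 0.011, 0.022]] 0.018
w5 -1 [[-0.005, 0.011, 0.007], [-0.002, 0.011, 0.012], [-0.004, 0.01, 0.015], [-0.01, 0.007, 0.019], [-0.012, 0.007, 0.022], [-0.003, 0.011, 0.024]] 0.018
```

The fingers shut just on top of the hub: the depth clouds put the fingertips about 24 mm higher than ee_pos and the sheet say (open tips at ee_z+15 mm, shut about +2 mm), so I go 24 mm lower.

Request:
{"op": "move_arm", "data": {
  "gripper": [1,1,1,1,1,1,1,1,1,1],
  "delta_pos": [
    [-3,0,0],
    [0,0,0],
    [0,0,0],
    [0,0,0],
    [0,0,0],
    [0,0.8,0.4],
    [9,0,0],
    [9,0,0],
    [9,0,0],
    [0,0,0]
  ],
  "rotation": [
    [0,0,0],
    [0,0,0],
    [0,0,0],
    [0,0,0],
    [0,0,0],
    [0,0,0],
    [0,0,0],
    [0,0,0],
    [0,0,0],
    [0,0,0]
  ]
}}

```text
time_s: 7.03
ee_pos: [0.4057, 0.3155, 0.0284]
ee_rot: [[-0.003, 0.009, 1.0], [-0.002, 1.0, -0.009], [-1.0, -0.002, -0.003]]
force: [-0.5, 0.0, 0.2]
grip_width: 0.999
```

Request:
{"op": "move_arm", "data": {
  "gripper": [0,0,0,0,0,0,0,0,0,0],
  "delta_pos": [
    [0,0,0],
    [0,0,0],
    [0,0,0],
    [0,0,0],
    [0,0,0],
    [0,0,0],
    [0,0,0],
    [0,0,0],
    [0,0,0],
    [0,0,0]
  ],
  "rotation": [
    [0,0,0],
    [0,0,0],
    [0,0,0],
    [0,0,0],
    [0,0,0],
    [0,0,0],
    [0,0,0],
    [0,0,0],
    [0,0,0],
    [0,0,0]
  ]
}}

```text
time_s: 7.87
ee_pos: [0.4071, 0.317, 0.0313]
ee_rot: [[0.001, 0.009, 1.0], [0.0, 1.0, -0.009], [-1.0, 0.0, 0.001]]
force: [-1.5, -2.0, 5.9]
grip_width: 0.378
```

Request:
{"op": "move_arm", "data": {
  "gripper": [0,0,0,0,0,0,0,0,0,0],
  "delta_pos": [
    [-10,0,0],
    [-20,0,0],
    [-25,0,0],
    [-25,0,0],
    [-20,0,0],
    [-5,-20,12],
    [0,-25,15],
    [0,-25,15],
    [0,-25,15],
    [0,-25,15]
  ],
  "rotation": [
    [0,0,0],
    [0,0,0],
    [0,0,0],
    [0,0,0],
    [0,0,0],
    [0,0,0],
    [0,0,0],
    [0,0,0],
    [0,0,0],
    [0,0,0]
  ]
}}

```text
time_s: 8.7
ee_pos: [0.478, 0.1944, 0.1359]
ee_rot: [[-0.0, 0.009, 1.0], [-0.001, 1.0, -0.009], [-1.0, -0.001, -0.0]]
force: [1.4, 0.0, -3.8]
grip_width: 0.383
```

Request:
{"op": "move_arm", "data": {
  "gripper": [0,0,0,0,0,0,0,0,0,0],
  "delta_pos": [
    [0,-25,15],
    [0,-25,15],
    [0,-25,15],
    [0,-20,13],
    [0,-12,8],
    [0,-6,4],
    [0,0,0],
    [0,0,0],
    [0,0,0],
    [0,0,0]
  ],
  "rotation": [
    [0,0,0],
    [0,0,0],
    [0,0,0],
    [0,0,0],
    [0,0,0],
    [0,0,0],
    [0,0,0],
    [0,0,0],
    [0,0,0],
    [0,0,0]
  ]
}}

```text
time_s: 9.53
ee_pos: [0.546, 0.0846, 0.1359]
ee_rot: [[-0.0, 0.006, 1.0], [0.001, 1.0, -0.006], [-1.0, 0.001, -0.0]]
force: [0.3, -0.3, -4.2]
grip_width: 0.378
```

```bash
python3 - <<'E'
from h import *
im,d,C,W=shot('w6'); s=sensors.observe(); p=s['ee_pos']; print(p,s['ee_rot'].round(4).tolist(),s['grip_width'],s['force'])
P=W.reshape(-1,3)
print('expected hub top px',proj([p[0],p[1],p[2]+.027],C))
P=P[~np.isnan(P[:,0])]; m=np.hypot(P[:,0]-p[0],P[:,1]-p[1])<.035
for z in np.arange(.08,.17,.004):
    q=P[m&(abs(P[:,2]-z)<.002)]
    if len(q)>5: print(round(z,3),len(q),q.min(0).round(4),q.max(0).round(4))
save('w6.png',im,(180,100,280,200),2)
for n in ['top','scene']:
    C=cal(n); im,d=cams.snapshot(n); W=cloud(d,C); np.savez(n+'6.npz',im=im,W=W)
E
```

```text
[0.54614764 0.08428511 0.13586556] [[-0.0001, 0.0061, 1.0], [0.0005, 1.0, -0.0061], [-1.0, 0.0005, -0.0001]] 0.38212100893478645 [-0.3389208  -0.49630076 -4.94859911]
expected hub top px (np.float64(315.34842868310517), np.float64(291.3585845324669))
0.104 9 [0.5312 0.0999 0.1049] [0.5688 0.1108 0.106 ]
0.108 165 [0.5231 0.0907 0.106 ] [0.573  0.1117 0.11  ]
0.112 873 [0.5207 0.0902 0.11  ] [0.5726 0.1114 0.1139]
0.128 107 [0.5232 0.0944 0.127 ] [0.5716 0.1116 0.13  ]
0.132 1399 [0.52   0.0749 0.13  ] [0.5727 0.1117 0.134 ]
0.136 1574 [0.5209 0.0752 0.134 ] [0.5726 0.1111 0.138 ]
0.14 359 [0.5307 0.0755 0.138 ] [0.5634 0.1019 0.142 ]
0.144 513 [0.5195 0.0755 0.142 ] [0.5747 0.1017 0.146 ]
0.148 697 [0.5183 0.0749 0.146 ] [0.5762 0.1018 0.15  ]
0.152 769 [0.5172 0.0751 0.15  ] [0.5768 0.1019 0.154 ]
0.156 868 [0.5171 0.0731 0.154 ] [0.5768 0.1019 0.158 ]
0.16 2523 [0.5172 0.0677 0.158 ] [0.5769 0.1016 0.162 ]
0.164 2181 [0.5172 0.0691 0.162 ] [0.5768 0.1013 0.166 ]
0.168 523 [0.5172 0.0729 0.166 ] [0.5769 0.0961 0.17  ]
```

View pics/w6.png

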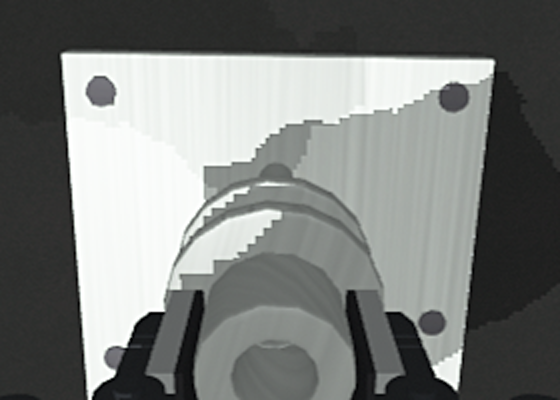

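Roller held upright (hub bore at crop (273,370), lower flange visible), foot at z≈0.104, centre (0.547,0.0847). Correct by (+0.8,−2.1) mm and lower to just above the tip.

Request:
{"op": "move_arm", "data": {
  "gripper": [0,0,0,0,0,0,0,0,0,0],
  "delta_pos": [
    [0,-1,0.4],
    [0,-1.1,0.4],
    [6,0,0],
    [8,0,0],
    [6,0,0],
    [3,0,0],
    [0,0,0],
    [0,0,0],
    [0,0,0],
    [0,0,0]
  ],
  "rotation": [
    [0,0,0],
    [0,0,0],
    [0,0,0],
    [0,0,0],
    [0,0,0],
    [0,0,0],
    [0,0,0],
    [0,0,0],
    [0,0,0],
    [0,0,0]
  ]
}}

```text
time_s: 10.52
ee_pos: [0.548, 0.0805, 0.113]
ee_rot: [[0.001, 0.009, 1.0], [0.0, 1.0, -0.009], [-1.0, 0.0, 0.001]]
force: [-0.4, 0.1, -3.7]
grip_width: 0.382
```

```bash
python3 - <<'E'
from h import *
from scipy.optimize import least_squares
C=cal('wrist');im,d,C,W=shot('w7'); s=sensors.observe(); p=s['ee_pos']; print(p,s['force'])
P=W.reshape(-1,3);P=P[~np.isnan(P[:,0])]; m=np.hypot(P[:,0]-p[0],P[:,1]-p[1])<.035
f=p[2]-.0314  # foot height
print('foot',f)
for nm,a,b,r,ymin in [('hub',.034,.054,.017,.008),('flange',.0225,.029,.027,.005),('low',.001,.007,.027,.01)]:
    q=P[m&(P[:,2]>f+a)&(P[:,2]<f+b)]; q=q[(q[:,1]>p[1]+ymin)&(abs(q[:,0]-p[0])<(.012 if nm=='hub' else .03))]
    if len(q)<20: print(nm,len(q));continue
    R=least_squares(lambda c:np.hypot(q[:,0]-c[0],q[:,1]-c[1])-r,p[:2],loss='soft_l1',f_scale=.0005); print(nm,len(q),R.x.round(4),np.abs(R.fun).mean().round(5))
z=np.load('w2.npz')['W'].reshape(-1,3); q=z[(np.hypot(z[:,0]-.548,z[:,1]-.085)<.02)&(z[:,2]>.03)&(z[:,2]<.066)]
R=least_squares(lambda c:np.hypot(q[:,0]-c[0],q[:,1]-c[1])-.007,[.548,.083],loss='soft_l1',f_scale=.0005); print('spindle',len(q),R.x.round(4),np.abs(R.fun).mean())
E
```

```text
[0.54797623 0.0805064  0.11303459] [-0.11614934 -0.16245126 -4.09317483]
foot 0.08163458939336994
hub 1064 [0.5489 0.0801] 0.00021
flange 771 [0.5487 0.0794] 0.00205
low 425 [0.5488 0.0797] 0.00077
spindle 56 [0.5478 0.0825] 4.7217391697217635e-05
```

Request:
{"op": "move_arm", "data": {
  "gripper": [0,0,0,0,0,0,0,0,0,0],
  "delta_pos": [
    [0,1.2,-0.5],
    [0,1.3,-0.5],
    [0,0,0],
    [0,0,0],
    [0,0,0],
    [0,0,0],
    [0,0,0],
    [0,0,0],
    [0,0,0],
    [0,0,0]
  ],
  "rotation": [
    [0,0,0],
    [0,0,0],
    [0,0,0],
    [0,0,0],
    [0,0,0],
    [0,0,0],
    [0,0,0],
    [0,0,0],
    [0,0,0],
    [0,0,0]
  ]
}}

```text
time_s: 11.4
ee_pos: [0.5467, 0.0829, 0.1127]
ee_rot: [[0.0, 0.009, 1.0], [0.0, 1.0, -0.009], [-1.0, 0.0, 0.0]]
force: [0.0, -0.1, -4.5]
grip_width: 0.384
```

```bash
cat > m.py <<'E'
from h import *
from scipy.optimize import least_squares
im,d,C,W=shot('wm'); s=sensors.observe(); p=s['ee_pos']; print(p,s['force'],s['ee_rot'].round(4)[:,0])
P=W.reshape(-1,3);P=P[~np.isnan(P[:,0])]; m=np.hypot(P[:,0]-p[0],P[:,1]-p[1])<.035
f=p[2]-.0314
for nm,a,b,r,ymin in [('hub',.034,.044,.017,.008),('hub',.044,.054,.017,.008),('low',.002,.007,.027,.012)]:
    q=P[m&(P[:,2]>f+a)&(P[:,2]<f+b)]; q=q[(q[:,1]>p[1]+ymin)&(abs(q[:,0]-p[0])<.012)]
    if len(q)>20:
        R=least_squares(lambda c:np.hypot(q[:,0]-c[0],q[:,1]-c[1])-r,p[:2],loss='soft_l1',f_scale=.0005); print(nm,len(q),R.x.round(4),np.abs(R.fun).mean().round(5))
q=P[m&(abs(P[:,2]-f-.031)<.005)&(np.hypot(P[:,0]-p[0],P[:,1]-p[1])>.019)]; print('flange top z',np.median(q[:,2]),'foot',f)
E
python3 m.py
```

```text
[0.54673204 0.0828804  0.11272117] [-0.21969624  0.43602647 -3.97886404] [ 0.  0. -1.]
hub 485 [0.5477 0.0824] 0.0002
hub 588 [0.5477 0.0825] 0.00022
low 209 [0.5474 0.0821] 0.00075
flange top z 0.11083369988186377 foot 0.08132116595090196
```

Request:
{"op": "move_arm", "data": {
  "gripper": [0,0,0,0,0,0,0,0,0,0],
  "delta_pos": [
    [3,0,0],
    [3,0,0],
    [3,0,0],
    [3,0,0],
    [3,0,0],
    [3,0,0],
    [3,0,0],
    [3,0,0],
    [3,0,0],
    [3,0,0]
  ],
  "rotation": [
    [0,0,0],
    [0,0,0],
    [0,0,0],
    [0,0,0],
    [0,0,0],
    [0,0,0],
    [0,0,0],
    [0,0,0],
    [0,0,0],
    [0,0,0]
  ]
}}

```text
time_s: 12.28
ee_pos: [0.5467, 0.0829, 0.0824]
ee_rot: [[-0.0, 0.009, 1.0], [-0.0, 1.0, -0.009], [-1.0, -0.0, -0.0]]
force: [0.4, 0.4, -4.1]
grip_width: 0.376
```

No contact. Down a further 37 mm, leaving about 2 mm.

Request:
{"op": "move_arm", "data": {
  "gripper": [0,0,0,0,0,0,0,0,0,0],
  "delta_pos": [
    [4,0,0],
    [4,0,0],
    [4,0,0],
    [4,0,0],
    [4,0,0],
    [4,0,0],
    [4,0,0],
    [4,0,0],
    [4,0,0],
    [2,0,0]
  ],
  "rotation": [
    [0,0,0],
    [0,0,0],
    [0,0,0],
    [0,0,0],
    [0,0,0],
    [0,0,0],
    [0,0,0],
    [0,0,0],
    [0,0,0],
    [0,0,0]
  ]
}}

```text
time_s: 13.12
ee_pos: [0.5464, 0.0828, 0.0441]
ee_rot: [[-0.001, 0.009, 1.0], [-0.0, 1.0, -0.009], [-1.0, -0.0, -0.001]]
force: [-0.1, -0.3, -3.9]
grip_width: 0.384
```

```bash
python3 m.py
```

```text
[0.54625425 0.08278498 0.04389782] [ 0.21847802 -0.6815846  -4.08613305] [-1.e-03 -1.e-04 -1.e+00]
hub 482 [0.5474 0.0824] 0.00021
hub 574 [0.5474 0.0824] 0.00021
low 167 [0.5472 0.0822] 0.00063
flange top z 0.042160095857371 foot 0.012497817062859878
```

Request:
{"op": "move_arm", "data": {
  "gripper": [0,0,0,1,1,1,1,1,1,1],
  "delta_pos": [
    [0.5,0,0],
    [0,0,0],
    [0,0,0],
    [0,0,0],
    [0,0,0],
    [0,0,0],
    [0,0,0],
    [0,0,0],
    [0,0,0],
    [-20,0,0]
  ],
  "rotation": [
    [0,0,0],
    [0,0,0],
    [0,0,0],
    [0,0,0],
    [0,0,0],
    [0,0,0],
    [0,0,0],
    [0,0,0],
    [0,0,0],
    [0,0,0]
  ]
}}

```text
time_s: 14.0
ee_pos: [0.5442, 0.0821, 0.0616]
ee_rot: [[-0.006, 0.009, 1.0], [-0.001, 1.0, -0.009], [-1.0, -0.001, -0.006]]
force: [-0.2, -0.9, -0.2]
grip_width: 1.001
```

Request:
{"op": "move_arm", "data": {
  "gripper": [1,1,1,1,1,1,1,1,1,1],
  "delta_pos": [
    [-25,0,0],
    [-25,0,0],
    [-25,0,0],
    [-25,0,0],
    [-25,0,0],
    [0,0,0],
    [0,0,0],
    [0,0,0],
    [0,0,0],
    [0,0,0]
  ],
  "rotation": [
    [0,0,0],
    [0,0,0],
    [0,0,0],
    [0,0,0],
    [0,0,0],
    [0,0,0],
    [0,0,0],
    [0,0,0],
    [0,0,0],
    [0,0,0]
  ]
}}

```text
time_s: 14.83
ee_pos: [0.5458, 0.0826, 0.1879]
ee_rot: [[-0.002, 0.009, 1.0], [-0.0, 1.0, -0.009], [-1.0, -0.0, -0.002]]
force: [0.3, -0.0, -0.1]
grip_width: 0.999
```

```bash
python3 - <<'E'
from h import *
im,d,C,W=shot('w8'); s=sensors.observe(); p=s['ee_pos']; print(p,s['grip_width'],s['force'])
P=W.reshape(-1,3);P=P[~np.isnan(P[:,0])]; m=np.hypot(P[:,0]-.5477,P[:,1]-.0825)<.03
for a,b in [(.038,.045),(.066,.073)]:
    q=P[m&(P[:,2]>a)&(P[:,2]<b)]; print(len(q),cv2.minEnclosingCircle(q[:,:2].astype(np.float32)),np.median(q[:,2]))
plan([.44,-.27,.19],None)
plan([.44,-.27,.19],54.5)
E
```

```text
[0.54592484 0.08277261 0.18805154] 0.9964731715448035 [-0.22388068  0.36826446 -0.0416227 ]
1282 ((0.5479844808578491, 0.08302320539951324), 0.026971586048603058) 0.041664886616051854
1121 ((0.5478768348693848, 0.08306904137134552), 0.017035355791449547) 0.06954231402990921
now [0.5459 0.0828 0.1881] psi -0.5 turn/row -0.0
[-0.2, -35.4, -10.3],[-0.2, -35.4, -10.3],[-0.2, -35.4, -10.3],[-0.2, -35.4, -10.3],[-0.2, -35.4, -10.3],[-0.2, -35.4, -10.3],[-0.2, -35.4, -10.3],[-0.2, -35.4, -10.3],[-0.2, -35.4, -10.3],[-0.2, -35.4, -10.3],
now [0.5459 0.0828 0.1881] psi -0.5 turn/row -0.096
[-0.2, -35.4, -10.3],[-0.2, -34.2, -13.6],[-0.2, -32.8, -16.8],[-0.2, -31.0, -19.9],[-0.2, -28.9, -22.8],[-0.2, -26.6, -25.5],[-0.2, -24.1, -27.9],[-0.2, -21.3, -30.1],[-0.2, -18.3, -32.0],[-0.2, -15.1, -33.6],
```

Roller seated: flange top at z 0.0417 and hub top at 0.0695 (expected 0.042/0.070), 0.5 mm from the spindle axis. On to the block.

```bash
python3 -c "
from h import *
plan([.4888,-.3045,.18],54.6)"
```

```text
now [0.5459 0.0828 0.1881] psi -0.5 turn/row -0.0962
[0.8, -38.8, -5.4],[0.8, -38.1, -9.1],[0.8, -37.0, -12.7],[0.8, -35.6, -16.2],[0.8, -33.9, -19.5],[0.8, -31.9, -22.7],[0.8, -29.6, -25.7],[0.8, -27.0, -28.4],[0.8, -24.1, -30.8],[0.8, -21.0, -33.0],
```

Request:
{"op": "move_arm", "data": {
  "gripper": [1,1,1,1,1,1,1,1,1,1],
  "delta_pos": [
    [1,-39,-5.4],
    [1,-38,-9],
    [1,-37,-13],
    [1,-36,-16],
    [1,-34,-20],
    [1,-32,-23],
    [1,-30,-26],
    [0,-27,-28],
    [0,-24,-31],
    [0,-21,-33]
  ],
  "rotation": [
    [-0.096,0,0],
    [-0.096,0,0],
    [-0.096,0,0],
    [-0.096,0,0],
    [-0.096,0,0],
    [-0.096,0,0],
    [-0.096,0,0],
    [-0.096,0,0],
    [-0.096,0,0],
    [-0.096,0,0]
  ]
}}

```text
time_s: 15.72
ee_pos: [0.4876, -0.3074, 0.1815]
ee_rot: [[-0.001, -0.817, 0.577], [0.001, 0.577, 0.817], [-1.0, 0.001, 0.0]]
force: [0.4, -0.2, 0.0]
grip_width: 0.998
```

Request:
{"op": "move_arm", "data": {
  "gripper": [1,1,1,1,1,1,1,1,1,1],
  "delta_pos": [
    [0,0,0],
    [0,0,0],
    [0,0,0],
    [0,0,0],
    [0,0,0],
    [0,0,0],
    [0,0,0],
    [0,0,0],
    [0,0,0],
    [0,0,0]
  ],
  "rotation": [
    [0,0,0],
    [0,0,0],
    [0,0,0],
    [0,0,0],
    [0,0,0],
    [0,0,0],
    [0,0,0],
    [0,0,0],
    [0,0,0],
    [0,0,0]
  ]
}}

```text
time_s: 16.55
ee_pos: [0.4887, -0.3055, 0.1823]
ee_rot: [[0.0, -0.814, 0.581], [-0.0, 0.581, 0.814], [-1.0, -0.0, -0.0]]
force: [-1.5, -0.2, 0.1]
grip_width: 1.0
```

```bash
python3 - <<'E'
from h import *
im,d,C,W=shot('w9')
P=W.reshape(-1,3);P=P[~np.isnan(P[:,0])]
def rect(q): c,s,a=cv2.minAreaRect(q[:,:2].astype(np.float32)); return np.round([*c,*s,a],4),len(q)
B=P[np.hypot(P[:,0]-.4888,P[:,1]+.3045)<.06]
print('rib',rect(B[(B[:,2]>.057)&(B[:,2]<.066)]),'body',rect(B[(B[:,2]>.026)&(B[:,2]<.034)]))
print(sensors.observe()['ee_rot'].round(4).tolist(),sensors.observe()['joint_pos'].round(2))
plan([.4888,-.3045,.06],54.6,n=5)
E
```

```text
rib (array([ 4.88400e-01, -3.04200e-01,  1.55000e-02,  5.99000e-02,
        5.48953e+01]), 1393) body (array([ 4.88600e-01, -3.04000e-01,  5.01000e-02,  6.96000e-02,
        5.46534e+01]), 2821)
[[0.0, -0.8141, 0.5808], [-0.0002, 0.5808, 0.8141], [-1.0, -0.0001, -0.0001]] [ 1.29  0.62 -1.07  1.77  0.61  1.12  0.97]
now [ 0.4887 -0.3055  0.1823] psi 54.49 turn/row -0.0004
[24.5, 0.1, 0.2],[24.5, 0.1, 0.2],[24.5, 0.1, 0.2],[24.5, 0.1, 0.2],[24.5, 0.1, 0.2],
```

Request:
{"op": "move_arm", "data": {
  "gripper": [1,1,1,1,1,1,1,1,1,1],
  "delta_pos": [
    [20,0.7,1],
    [25,0,0],
    [25,0,0],
    [25,0,0],
    [25,0,0],
    [20,0,0],
    [11,0,0],
    [0,0,0],
    [0,0,0],
    [0,0,0]
  ],
  "rotation": [
    [0,0,0],
    [0,0,0],
    [0,0,0],
    [0,0,0],
    [0,0,0],
    [0,0,0],
    [0,0,0],
    [0,0,0],
    [0,0,0],
    [0,0,0]
  ]
}}

```text
time_s: 17.43
ee_pos: [0.4897, -0.3046, 0.0325]
ee_rot: [[0.002, -0.814, 0.581], [-0.001, 0.581, 0.814], [-1.0, -0.002, 0.0]]
force: [0.6, -0.0, -0.4]
grip_width: 1.001
```

Request:
{"op": "move_arm", "data": {
  "gripper": [0,0,0,0,0,0,0,0,0,0],
  "delta_pos": [
    [0,0,0],
    [0,0,0],
    [0,0,0],
    [0,0,0],
    [0,0,0],
    [0,0,0],
    [0,0,0],
    [0,0,0],
    [0,0,0],
    [0,0,0]
  ],
  "rotation": [
    [0,0,0],
    [0,0,0],
    [0,0,0],
    [0,0,0],
    [0,0,0],
    [0,0,0],
    [0,0,0],
    [0,0,0],
    [0,0,0],
    [0,0,0]
  ]
}}

```text
time_s: 18.27
ee_pos: [0.4886, -0.3046, 0.0315]
ee_rot: [[-0.0, -0.814, 0.581], [-0.0, 0.581, 0.814], [-1.0, -0.0, -0.0]]
force: [-1.8, -0.5, 4.8]
grip_width: 0.176
```

Request:
{"op": "move_arm", "data": {
  "gripper": [0,0,0,0,0,0,0,0,0,0],
  "delta_pos": [
    [-10,0,0],
    [-20,0,0],
    [-25,0,0],
    [-25,0,0],
    [-20,0,0],
    [0,0,0],
    [0,0,0],
    [0,0,0],
    [0,0,0],
    [0,0,0]
  ],
  "rotation": [
    [0,0,0],
    [0,0,0],
    [0,0,0],
    [0.07,0,0],
    [0.09,0,0],
    [0.09,0,0],
    [0.09,0,0],
    [0.09,0,0],
    [0.09,0,0],
    [0.06,0,0]
  ]
}}

```text
time_s: 19.1
ee_pos: [0.488, -0.3037, 0.1309]
ee_rot: [[-0.001, -0.359, 0.933], [0.001, 0.933, 0.359], [-1.0, 0.001, -0.0]]
force: [-0.9, -0.1, -4.0]
grip_width: 0.176
```

```bash
python3 -c "
from h import *
print(sensors.observe()['grip_width'],sensors.observe()['force'])
plan([.557,-.070,.13],-1.3,n=8)"
```

```text
0.17575308124841305 [-0.86836204 -0.11869057 -4.00048574]
now [ 0.488  -0.3037  0.1309] psi 21.03 turn/row 0.0487
[0.1, 24.2, 18.5],[0.1, 25.1, 17.3],[0.1, 25.9, 16.1],[0.1, 26.6, 14.8],[0.1, 27.3, 13.5],[0.1, 27.9, 12.2],[0.1, 28.5, 10.8],[0.1, 29.0, 9.4],
```

Request:
{"op": "move_arm", "data": {
  "gripper": [0,0,0,0,0,0,0,0,0,0],
  "delta_pos": [
    [0,24,18],
    [0,25,17],
    [0,26,16],
    [0,27,15],
    [0,27,14],
    [0,28,12],
    [0,28,11],
    [0,29,9],
    [0,0,0],
    [0,0,0]
  ],
  "rotation": [
    [0.049,0,0],
    [0.049,0,0],
    [0.049,0,0],
    [0.049,0,0],
    [0.049,0,0],
    [0.049,0,0],
    [0.049,0,0],
    [0.049,0,0],
    [0,0,0],
    [0,0,0]
  ]
}}

```text
time_s: 19.93
ee_pos: [0.5563, -0.0672, 0.1313]
ee_rot: [[-0.0, 0.015, 1.0], [0.002, 1.0, -0.015], [-1.0, 0.002, -0.0]]
force: [-0.5, -0.2, -4.3]
grip_width: 0.174
```

Request:
{"op": "move_arm", "data": {
  "gripper": [0,0,0,0,0,0,0,0,0,0],
  "delta_pos": [
    [0,0,0],
    [0,0,0],
    [0,0,0],
    [0,0,0],
    [0,0,0],
    [0,0,0],
    [0,0,0],
    [0,0,0],
    [0,0,0],
    [0,0,0]
  ],
  "rotation": [
    [0,0,0],
    [0,0,0],
    [0,0,0],
    [0,0,0],
    [0,0,0],
    [0,0,0],
    [0,0,0],
    [0,0,0],
    [0,0,0],
    [0,0,0]
  ]
}}

```text
time_s: 20.77
ee_pos: [0.5564, -0.071, 0.1312]
ee_rot: [[0.0, 0.021, 1.0], [0.0, 1.0, -0.021], [-1.0, 0.0, 0.0]]
force: [0.5, -0.6, -3.9]
grip_width: 0.178
```

```bash
cat > b.py <<'E'
from h import *
import sys
im,d,C,W=shot('wb'); s=sensors.observe(); p=s['ee_pos']; R=s['ee_rot']
print(p,'psi',np.degrees(np.arctan2(R[1,2],R[0,2])).round(2),'x',R[:,0].round(4),s['force'].round(1),s['grip_width'].round(3))
P=W.reshape(-1,3);P=P[~np.isnan(P[:,0])]; q=P-p
def rect(q): c,s,a=cv2.minAreaRect(q[:,:2].astype(np.float32)); return np.round([*c,*s,a],4),len(q)
foot=p[2]-.0315
m=(abs(q[:,0])<.045)&(abs(q[:,1])<.05)
T=P[m&(abs(P[:,2]-foot-.030)<.004)]; print('body top',rect(T),np.median(T[:,2]),'foot',foot)
F=P[m&(P[:,1]>p[1]+.03)&(P[:,2]>foot+.004)&(P[:,2]<foot+.025)]
if len(F)>30: print('front face',len(F),np.polyfit(F[:,0],F[:,1],1).round(4),F[:,0].min(),F[:,0].max(),F[:,1].mean())
T=P[m&(abs(P[:,2]-foot-.062)<.003)]; print('rib top',rect(T),np.median(T[:,2]))
E
python3 b.py
```

```text
Traceback (most recent call last):
  File "b.py", line 4, in <module>
    print(p,'psi',np.degrees(np.arctan2(R[1,2],R[0,2])).round(2),'x',R[:,0].round(4),s['force'].round(1),s['grip_width'].round(3))
                                                                                                         ^^^^^^^^^^^^^^^^^^^^^
AttributeError: 'float' object has no attribute 'round'
```

```bash
sed -i "s/s\['grip_width'\].round(3)/round(s['grip_width'],3)/" b.py; python3 b.py
```

```text
[ 0.55641168 -0.07099753  0.13123442] psi -1.2 x [ 1.e-04  0.e+00 -1.e+00] [-0.6 -0.6 -3.9] 0.177
body top (array([ 5.57600e-01, -5.60000e-02,  4.22000e-02,  5.04000e-02,
        8.91367e+01]), 5151) 0.12942323426632596 foot 0.09973441679100417
front face 1053 [-0.0199 -0.0242] 0.5333077524722711 0.5825529289946104 -0.03536441955639392
rib top (array([ 5.55500e-01, -6.95000e-02,  6.10000e-02,  3.95000e-02,
        6.76541e+01]), 5971) 0.1614433138936883
```

Request:
{"op": "move_arm", "data": {
  "gripper": [0,0,0,0,0,0,0,0,0,0],
  "delta_pos": [
    [12,0,0],
    [15,0,0],
    [15,0,0],
    [15,0,0],
    [12,0,0],
    [8,0,0],
    [5,0,0],
    [3,0,0],
    [2,0,0],
    [0,0,0]
  ],
  "rotation": [
    [0,0,0],
    [0,0,0],
    [0,0,0],
    [0,0,0],
    [0,0,0],
    [0,0,0],
    [0,0,0],
    [0,0,0],
    [0,0,0],
    [0,0,0]
  ]
}}

```text
time_s: 21.7
ee_pos: [0.5566, -0.071, 0.0442]
ee_rot: [[0.0, 0.021, 1.0], [0.0, 1.0, -0.021], [-1.0, 0.0, 0.0]]
force: [0.1, -0.3, -4.0]
grip_width: 0.178
```

Request:
{"op": "move_arm", "data": {
  "gripper": [0,0,0,0,0,0,0,0,0,0],
  "delta_pos": [
    [0.5,0,0],
    [0.3,0,0],
    [0.2,0,0],
    [0,0,0],
    [0,0,0],
    [0,0,0],
    [0,0,0],
    [0,0,0],
    [0,0,0],
    [0,0,0]
  ],
  "rotation": [
    [0,0,0],
    [0,0,0],
    [0,0,0],
    [0,0,0],
    [0,0,0],
    [0,0,0],
    [0,0,0],
    [0,0,0],
    [0,0,0],
    [0,0,0]
  ]
}}

```text
time_s: 22.53
ee_pos: [0.5566, -0.0712, 0.0435]
ee_rot: [[0.0, 0.021, 1.0], [-0.0, 1.0, -0.021], [-1.0, -0.0, 0.0]]
force: [-1.1, -0.9, 1.6]
grip_width: 0.176
```

```bash
python3 b.py
```

```text
[ 0.55658702 -0.07116409  0.04349331] psi -1.21 x [ 4.e-04 -3.e-04 -1.e+00] [-1.6 -1.   0.7] 0.18
body top (array([ 5.67000e-01, -7.71000e-02,  8.77000e-02,  6.91000e-02,
        8.98969e+01]), 5829) 0.04163050969015109 foot 0.011993305027651238
front face 1351 [-0.0074 -0.0314] 0.5334915370245891 0.6015336252687115 -0.035575183394471646
rib top (array([ 5.55700e-01, -6.97000e-02,  6.15000e-02,  3.95000e-02,
        6.80945e+01]), 5976) 0.07373550480879246
```

Request:
{"op": "move_arm", "data": {
  "gripper": [0,0,0,0,0,0,0,0,0,0],
  "delta_pos": [
    [0,-1,1],
    [0,-1.5,1.5],
    [0,-1.5,1.5],
    [0,-1.5,1.5],
    [0,-1.5,1.5],
    [0,-1.5,1.5],
    [0,-1,1],
    [0,0,0],
    [0,0,0],
    [0,0,0]
  ],
  "rotation": [
    [0,0,0],
    [0,0,0],
    [0,0,0],
    [0,0,0],
    [0,0,0],
    [0,0,0],
    [0,0,0],
    [0,0,0],
    [0,0,0],
    [0,0,0]
  ]
}}

```text
time_s: 23.42
ee_pos: [0.5662, -0.08, 0.0435]
ee_rot: [[0.001, 0.02, 1.0], [0.001, 1.0, -0.02], [-1.0, 0.001, 0.001]]
force: [-2.6, 4.5, 4.9]
grip_width: 0.181
```

Request:
{"op": "move_arm", "data": {
  "gripper": [0,0,0,0,0,0,0,0,0,0],
  "delta_pos": [
    [0,-0.5,0.5],
    [0,-0.5,0.5],
    [0,-0.5,0.5],
    [0,-0.5,0.5],
    [0,0,0],
    [0,0,0],
    [0,0,0],
    [0,0,0],
    [0,0,0],
    [0,0,0]
  ],
  "rotation": [
    [0,0,0],
    [0,0,0],
    [0,0,0],
    [0,0,0],
    [0,0,0],
    [0,0,0],
    [0,0,0],
    [0,0,0],
    [0,0,0],
    [0,0,0]
  ]
}}

```text
time_s: 24.25
ee_pos: [0.5676, -0.0818, 0.0435]
ee_rot: [[0.0, 0.02, 1.0], [0.001, 1.0, -0.02], [-1.0, 0.001, 0.0]]
force: [-3.9, 5.0, 6.2]
grip_width: 0.177
```

Request:
{"op": "move_arm", "data": {
  "gripper": [0,0,0,0,0,0,0,0,0,0],
  "delta_pos": [
    [0,-0.5,0.4],
    [0,-0.5,0.4],
    [0,-0.5,0.4],
    [0,-0.5,0.4],
    [0,-0.5,0.4],
    [0,0,0],
    [0,0,0],
    [0,0,0],
    [0,0,0],
    [0,0,0]
  ],
  "rotation": [
    [0,0,0],
    [0,0,0],
    [0,0,0],
    [0,0,0],
    [0,0,0],
    [0,0,0],
    [0,0,0],
    [0,0,0],
    [0,0,0],
    [0,0,0]
  ]
}}

```text
time_s: 25.08
ee_pos: [0.568, -0.0822, 0.0436]
ee_rot: [[-0.003, 0.019, 1.0], [0.002, 1.0, -0.019], [-1.0, 0.002, -0.003]]
force: [-8.1, 8.7, 11.8]
grip_width: 0.173
```

```bash
python3 b.py
```

```text
[ 0.56798881 -0.08230404  0.04352436] psi -1.09 x [-0.0028  0.0025 -1.    ] [-9.3  7.7 11.7] 0.176
body top (array([ 5.77600e-01, -8.25000e-02,  9.89000e-02,  6.77000e-02,
        8.88365e+01]), 6829) 0.04156038042563379 foot 0.012024360066415121
front face 1697 [ 0.1687 -0.1414] 0.5447008543422738 0.6129128637115454 -0.043380143141627886
rib top (array([ 5.67300e-01, -8.06000e-02,  6.10000e-02,  3.96000e-02,
        6.82019e+01]), 6013) 0.07380036960937221
```

Request:
{"op": "move_arm", "data": {
  "gripper": [0,0,0,0,0,0,0,0,0,0],
  "delta_pos": [
    [-0.2,-0.5,0.5],
    [-0.2,-0.5,0.5],
    [0,-0.5,0.5],
    [0,-0.5,0.5],
    [0,-0.5,0],
    [0,0,0],
    [0,0,0],
    [0,0,0],
    [0,0,0],
    [0,0,0]
  ],
  "rotation": [
    [0,0,0],
    [0,0,0],
    [0,0,0],
    [0,0,0],
    [0,0,0],
    [0,0,0],
    [0,0,0],
    [0,0,0],
    [0,0,0],
    [0,0,0]
  ]
}}

```text
time_s: 25.97
ee_pos: [0.5681, -0.0824, 0.0436]
ee_rot: [[-0.006, 0.017, 1.0], [0.005, 1.0, -0.017], [-1.0, 0.005, -0.006]]
force: [-13.3, 13.8, 16.1]
grip_width: 0.178
```

Request:
{"op": "move_arm", "data": {
  "gripper": [0,0,0,0,0,0,0,0,0,0],
  "delta_pos": [
    [0,0,0],
    [0,0,0],
    [0,0,0],
    [0,0,0],
    [0,0,0],
    [0,0,0],
    [0,0,0],
    [0,0,0],
    [0,0,0],
    [0,0,0]
  ],
  "rotation": [
    [0,0,0],
    [0,0,0],
    [0,0,0],
    [0,0,0],
    [0,0,0],
    [0,0,0],
    [0,0,0],
    [0,0,0],
    [0,0,0],
    [0,0,0]
  ]
}}

```text
time_s: 26.8
ee_pos: [0.5681, -0.0824, 0.0436]
ee_rot: [[-0.006, 0.017, 1.0], [0.005, 1.0, -0.017], [-1.0, 0.005, -0.006]]
force: [-13.5, 13.0, 15.4]
grip_width: 0.175
```

```bash
python3 - <<'E'
from h import *
im,d,C,W=shot('w10'); s=sensors.observe(); p=s['ee_pos'];R=s['ee_rot']; print(p,R.round(4).tolist(),s['force'].round(1),s['ft_torque'].round(2))
P=W.reshape(-1,3);P=P[~np.isnan(P[:,0])]
F=P[(P[:,0]>.55)&(P[:,0]<.588)&(abs(P[:,1]+.047)<.006)&(P[:,2]>.015)&(P[:,2]<.038)]
A=np.c_[F[:,0]-.569,F[:,2]-.027,np.ones(len(F))]; k=np.linalg.lstsq(A,F[:,1],rcond=None)[0]; print('front y=',k.round(4),'centre y',k[2]-.035,len(F))
T=P[(P[:,0]>.546)&(P[:,0]<.559)&(P[:,1]<-.05)&(P[:,1]>-.07)&(abs(P[:,2]-.042)<.004)]
A=np.c_[T[:,0]-.555,T[:,1]+.06,np.ones(len(T))]; print('top plane',np.linalg.lstsq(A,T[:,2],rcond=None)[0].round(4),len(T))
B=P[(P[:,1]>-.066)&(P[:,1]<-.05)&(abs(P[:,2]-.0415)<.0025)&(P[:,0]>.535)&(P[:,0]<.5965)]; print('x left edge',np.percentile(B[:,0],[0.2,1]), 'max',B[:,0].max())
q=P[(np.hypot(P[:,0]-.5477,P[:,1]-.0825)<.03)&(P[:,2]>.066)&(P[:,2]<.073)]
print('roller',len(q), cv2.minEnclosingCircle(q[:,:2].astype(np.float32)) if len(q) else '')
save('w10.png',im,(180,100,300,220),2)
E
```

```text
[ 0.56808336 -0.08238795  0.04365773] [[-0.0061, 0.0173, 0.9998], [0.0047, 0.9998, -0.0173], [-1.0, 0.0046, -0.0062]] [-12.5  12.4  16. ] [ 2.61  2.58 -0.09]
front y= [-0.0177 -0.003  -0.0466] centre y -0.08157075901681347 876
top plane [-0.0122  0.0039  0.0421] 1149
x left edge [0.54449054 0.54480481] max 0.595287561855046
roller 0
```

View pics/w10.png

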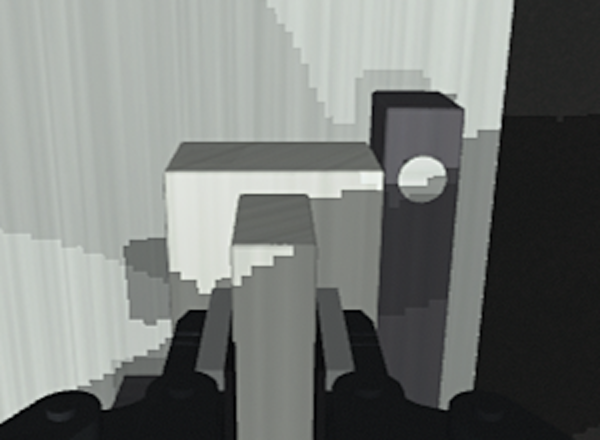

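x contact is clear; in y the measured centre is ~0.9 mm short and plate friction may be taking the push. I unload the plate and x, press y, then x again.

Request:
{"op": "move_arm", "data": {
  "gripper": [0,0,0,0,0,0,0,0,0,0],
  "delta_pos": [
    [-0.8,0,-1.5],
    [-0.7,0,-1.5],
    [0,0,-0.5],
    [0,-0.5,0],
    [0,-0.5,0],
    [0,-0.5,0],
    [0,-0.5,0],
    [0,0,0],
    [0,0,0],
    [0,0,0]
  ],
  "rotation": [
    [0,0,0],
    [0,0,0],
    [0,0,0],
    [0,0,0],
    [0,0,0],
    [0,0,0],
    [0,0,0],
    [0,0,0],
    [0,0,0],
    [0,0,0]
  ]
}}

```text
time_s: 27.68
ee_pos: [0.5679, -0.0839, 0.0443]
ee_rot: [[0.0, 0.018, 1.0], [0.008, 1.0, -0.018], [-1.0, 0.008, 0.0]]
force: [-0.1, 13.3, -3.5]
grip_width: 0.177
```

y moved 1.5 mm and now bears 13 N with the plate unloaded: real contact. Now a light down-press and x.

Request:
{"op": "move_arm", "data": {
  "gripper": [0,0,0,0,0,0,0,0,0,0],
  "delta_pos": [
    [0,0,0.7],
    [0,0,0.7],
    [0,0,0.7],
    [0,0,0.7],
    [0.4,0,0.4],
    [0.4,0,0],
    [0,0,0],
    [0,0,0],
    [0,0,0],
    [0,0,0]
  ],
  "rotation": [
    [0,0,0],
    [0,0,0],
    [0,0,0],
    [0,0,0],
    [0,0,0],
    [0,0,0],
    [0,0,0],
    [0,0,0],
    [0,0,0],
    [0,0,0]
  ]
}}

```text
time_s: 28.52
ee_pos: [0.5681, -0.0838, 0.0438]
ee_rot: [[-0.005, 0.018, 1.0], [0.006, 1.0, -0.018], [-1.0, 0.006, -0.006]]
force: [-8.7, 13.9, 8.4]
grip_width: 0.176
```

```bash
cat > e.py <<'E'
from h import *
im,d,C,W=shot('w11'); s=sensors.observe(); p=s['ee_pos'];R=s['ee_rot']; print(p,R.round(4).tolist(),s['force'].round(1),s['ft_torque'].round(2))
P=W.reshape(-1,3);P=P[~np.isnan(P[:,0])]
F=P[(P[:,0]>.55)&(P[:,0]<.588)&(abs(P[:,1]+.048)<.006)&(P[:,2]>.015)&(P[:,2]<.038)]
A=np.c_[F[:,0]-.569,F[:,2]-.027,np.ones(len(F))]; k=np.linalg.lstsq(A,F[:,1],rcond=None)[0]; print('front y=',k.round(4),'centre y',k[2]-.035,len(F))
T=P[(P[:,0]>.546)&(P[:,0]<.559)&(P[:,1]<-.05)&(P[:,1]>-.07)&(abs(P[:,2]-.042)<.004)]
A=np.c_[T[:,0]-.555,T[:,1]+.06,np.ones(len(T))]; print('top plane',np.linalg.lstsq(A,T[:,2],rcond=None)[0].round(4),len(T))
B=P[(P[:,1]>-.066)&(P[:,1]<-.05)&(abs(P[:,2]-.0415)<.0025)&(P[:,0]>.535)&(P[:,0]<.5965)]; print('x left edge',np.percentile(B[:,0],[0.2,1]))
n='scene'; C=cal(n); im,d=cams.snapshot(n); W=cloud(d,C).reshape(-1,3); W=W[~np.isnan(W[:,0])]
q=W[(np.hypot(W[:,0]-.5477,W[:,1]-.0825)<.035)&(W[:,2]>.064)&(W[:,2]<.075)]
print('roller',len(q),cv2.minEnclosingCircle(q[:,:2].astype(np.float32)),np.median(q[:,2])); save('end.png',im,(180,100,240,160),3)
E
python3 e.py
```

```text
[ 0.56810652 -0.08378295  0.04379551] [[-0.0055, 0.0178, 0.9998], [0.0062, 0.9998, -0.0178], [-1.0, 0.0061, -0.0056]] [-9.8 14.7  9.5] [ 2.99  2.13 -0.25]
front y= [-0.0207 -0.0073 -0.0479] centre y -0.08287962430115695 888
top plane [-0.0067  0.0113  0.0424] 1154
x left edge [0.54450051 0.54495096]
roller 106 ((0.5471793413162231, 0.08392097800970078), 0.01762409508228302) 0.06952924153815525
```

Request:
{"op": "move_arm", "data": {
  "gripper": [0,0,0,0,0,0,0,0,0,0],
  "delta_pos": [
    [-0.3,0,0.6],
    [0,0,0.6],
    [0,-0.3,0.6],
    [0,0,0],
    [0,0,0],
    [0,0,0],
    [0,0,0],
    [0,0,0],
    [0,0,0],
    [0,0,0]
  ],
  "rotation": [
    [0,0,0],
    [0,0,0],
    [0,0,0],
    [0,0,0],
    [0,0,0],
    [0,0,0],
    [0,0,0],
    [0,0,0],
    [0,0,0],
    [0,0,0]
  ]
}}

```text
time_s: 29.45
ee_pos: [0.5681, -0.0838, 0.0438]
ee_rot: [[-0.009, 0.018, 1.0], [0.006, 1.0, -0.018], [-1.0, 0.006, -0.009]]
force: [-14.5, 14.4, 12.8]
grip_width: 0.174
```

Request:
{"op": "move_arm", "data": {
  "gripper": [0,0,0,0,0,0,0,0,0,0],
  "delta_pos": [
    [0,0,0],
    [0,0,0],
    [0,0,0],
    [0,0,0],
    [0,0,0],
    [0,0,0],
    [0,0,0],
    [0,0,0],
    [0,0,0],
    [0,0,0]
  ],
  "rotation": [
    [0,0,0],
    [0,0,0],
    [0,0,0],
    [0,0,0],
    [0,0,0],
    [0,0,0],
    [0,0,0],
    [0,0,0],
    [0,0,0],
    [0,0,0]
  ]
}}

```text
time_s: 30.28
ee_pos: [0.5681, -0.0838, 0.0438]
ee_rot: [[-0.009, 0.018, 1.0], [0.006, 1.0, -0.018], [-1.0, 0.006, -0.009]]
force: [-14.0, 15.2, 11.8]
grip_width: 0.178
```

```bash
python3 e.py
```

```text
[ 0.56812507 -0.08377336  0.04381055] [[-0.0088, 0.0176, 0.9998], [0.0062, 0.9998, -0.0176], [-0.9999, 0.0061, -0.0089]] [-15.   14.3  11.9] [ 3.19  2.93 -0.3 ]
front y= [-0.0203 -0.0063 -0.0479] centre y -0.08287817387933358 891
top plane [-0.0089  0.0056  0.0424] 1152
x left edge [0.5446146  0.54500849]
roller 104 ((0.547854483127594, 0.08527272939682007), 0.01746237464249134) 0.06931334136265097
```

View pics/end.png

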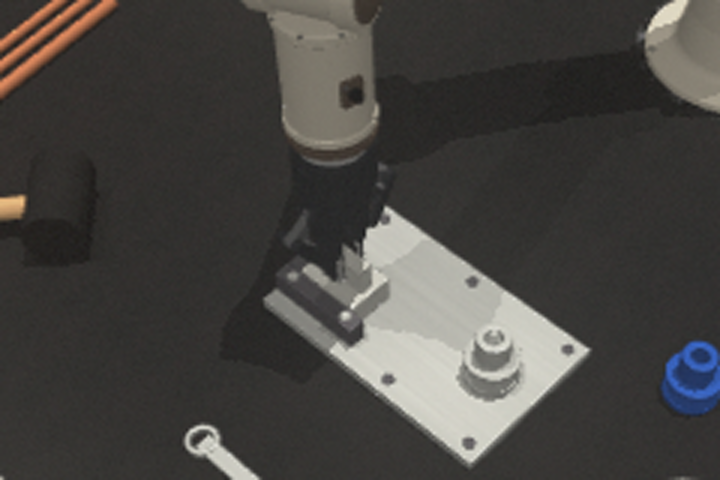

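The picture shows the roller seated on the spindle at (492,360) and the block held in the corner at about (365,285). The pose no longer shifts under more push, so I'm handing in.

```bash
python3 -c "
from plant import ticket; print(ticket.close_job())"
```

```text
the job is handed in; nothing more can be done
None
```

The smaller steel roller is on the spindle and released, and the block is held pressed into the corner. I handed the job in at about 30 s, and no verdict was reported.

**Roller:** The first grasp closed on top of the hub. The depth images put the fingertips about 24 mm higher than ee_pos and the given tool data imply, so I went lower and gripped again. After release it sat fully down, with flange top at z 0.0417 m and hub top at 0.0695 m (0.042 and 0.070 expected), about 0.5 mm off the spindle axis. The last scene-camera readings scattered by 1–3 mm in y. They rest on about 100 points, so I relied on the closer wrist view.

**Block:** The first push into the corner stopped about 1 mm short in y because of friction on the plate. I eased off the plate, pressed y, then x.
- **Pressing force:** The final wrist force is about 15 N toward the long stop and 14 N toward the short stop, and the pose no longer shifts with extra push. Some of that force is friction on the plate, so the force on each stop was not measured directly.
- **Position:** The measured centre is about 0.5 mm from its place in the corner.
- **Squareness and tilt:** It is out of square by about 0.002 rad and tilted by about 0.01 rad.
- **Grip:** It is still held by the fingers.

**Bystanders:** I felt no contact with the larger roller, mallet, wrench or multimeter, but did not measure their positions again at the end.

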